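# Put the flat battery pack on charge

## Task

The battery pack with the red tape is flat: take it out of the plywood holder and seat it in the bench charger, contact end towards the charger's tall back, lowering it in (not dropping it) and pressing it down until the roller catch snaps over it and its top is flush with the charger's front wall. The holder leaves only the pack's contact half free to hold and the charger's cheeks leave room only at its latch half, so set it down upright on the bench on the way and take it anew. Do not disturb the charged pack with the green tape or the other things on the bench.

Things in the scene. Friction and masses are not known exactly. Their poses are not given: they have to be found in the camera images.
- flat_pack_center (a point): Centre of the flat battery pack: black block, 120 mm long (its x) x 54 wide (its y) x 46 high (its z), about 0.42 kg, a 26 wide band of red tape round its middle. Starts and must end upright; the point lies 23 above its underside. Its sides are flat and can be gripped across the 54 width.
- flat_pack_latch_end (a point): Middle of the flat pack's latch end (its -x end), 60 mm from its centre, same axes. A groove 5 deep runs across this end from 8 to 22 above the underside, with a rounded lip below it; a grey pad sits above it.
- flat_pack_contact_end (a point): Middle of the flat pack's contact end (its +x end), 60 mm from its centre, same axes. Below, this end is undercut 18 long and 14 high, with copper contacts; on top of this half is a gauge window with lamp bars.
- charged_pack_center (a point): Centre of the charged pack: same shape, size and axes, green tape. It stands loose and upright on the bench and is a bystander.
- rack: Plywood pack holder, fixed to the bench; origin at the bench top under its middle. Base 140 mm (x) x 80 (y) x 9 high; the flat pack stands on it, its centre over the origin, its latch end towards the holder's +x (pack yaw = holder yaw + pi).
- rack_pockets (a point): Top of the holder's pocket walls, 60 mm above the bench (5 above the pack's top), holder axes. Walls 28.5 to 38 either side of the middle flank the pack's latch half from holder x = 3 to 70, a back wall from 61.5 to 70; play 1.5. The contact half (holder x below 0) is free at the sides. The pack lifted straight up by 60 is clear.
- charger_seat (a point): Centre of the charger's bay, 33 mm above the bench: where a fully seated pack's centre lies, pack axes along this frame's (+x to the tall back). Dark grey charger, fixed, x from -83 to +100, y from -45 to 45. Bay floor 10 above the bench, play 1.75 a side. A contact block 12.5 high at the rear of the bay fits the undercut; a reversed pack stands proud on it.
- charger_front_wall (a point): Top of the charger's front end wall, 56 mm above the bench, flush with a seated pack; the wall spans seat x = -62 to -83. The bay's front half (seat x below -4) is open at the sides above low bevelled sills (18 above the bench, 29 to 38 either side of the middle).
- charger_mouth (a point): Centre of the mouth of the bay's rear half, 76 mm above the bench (20 above a seated pack). Cheeks 29 to 45 either side of the middle from seat x = -4 back, and a back block from x = 62 to 100, all this high, with 6 mm bevels round the mouth, leave no room for fingers: there the pack goes in only if held by its latch half.
- catch (a joint): Travel of the sprung steel roller (12 mm diameter, 25 above the bench) in the front end wall, m: 0 sprung out 6 mm into the bay, grows as the pack pushes it back, returns to 0 in the groove of a fully seated pack. A pack merely laid in rests on it with the latch end about 18 mm high; about 5 to 13 N at the latch end, or 8 to 22 N at the middle, presses it home.
- glue_bottle_center (a point): Bystander, loose: white glue bottle with blue label, 61 in diameter, 158 high with its red nozzle; point 64 above the bench on its axis.
- nail_tin_center (a point): Bystander, loose: tin of nails, cream and olive, 72 in diameter, 84 high; point at its centre.
- measure_center (a point): Bystander, loose: yellow tape measure, 62 x 75 x 37 high; point 18 above the bench in its middle.

How it is judged:
By the outcome, as a careful person would: the job done as asked, in the order asked, and still so for the second after the job is handed in, with the robot touching nothing.
It also fails if it takes over 61 s, if anything falls off the work surface, if the arm or the gripper's body presses on something with over 40 N, if the wrist force passes 120 N, or if a joint passes its speed limit or range.

## Robot

A 6-joint arm with a two-finger parallel gripper is mounted at the origin on a cart in front of the work surface, level with it; the furniture and walls round the work are solid. World frame = base frame: x ahead of the robot, y to its left, z up, the work surface at z = 0. Lengths are in mm, angles in degrees, forces in N, time in s.
With the tool pointing down it reaches from about 300 to 850 mm from the base axis. Payload 4.2 kg.
Tool frame: the origin (TCP) lies midway between the tips of the shut fingers; the grasp point (between the pads) lies 19 mm behind it (env.grasp_offset is the distance from the TCP to the grasp point, in mm); z points along the fingers, y is the line along which they close (so a half turn about z gives the same grasp; the last joint's range is limited). The gripper opens to 91 mm and grips with 3 to 60 N. Pads are 32 mm wide; open, the fingers measure 118 mm over their backs; the gripper's body (76 mm by 178 mm) begins 60 mm behind the grasp point.
Start: joints at [-65.546, 18.312, 89.639, -0, 72.044, -1.146], TCP at [248.452, -518.57, 213.976] pointing down, gripper open.
Joint ranges: [-177.97, 177.97], [-48.28, 115.42], [12.27, 149.76], [-77.06, 257.06], [2.81, 150.46], [-146.56, 146.56]. Speed limits (degrees/s): [147.25, 147.25, 180, 180, 180, 180].

## Interface

Orientations are given as [roll, pitch, yaw] about the fixed x, y, z axes, in that order (R = Rz(yaw) Ry(pitch) Rx(roll)).
In Python, from workcell import env, optics gives the robot as it stands. The module is installed in compiled form; this text tells all that it offers.
- The arm moves only by the tool send_rows, never from a script. Its argument "targets" is a list that holds one entry, the list of rows, each a list of 7 numbers: the turn, a rotation vector about the world's x, y, z scaled (see below), then the shift along the world's x, y, z scaled (see below), then the closure, from -1 (fully open) to 1 (shut). In form: [[[rx, ry, rz, x, y, z, gripper], ...]]. A call has 1 to 12 rows; each row shifts and turns the commanded pose from where the row before left it; what a row does not reach is not made up. The controller multiplies each number of a shift by 0.2 m and each number of a turn by pi/2 rad. A row lasts 1/10 s, in which the tool goes at most 50 mm and 8.59 degrees, less where a joint would pass 70% of its speed; a pose out of reach is approached as far as the arm can. A call with a number of a shift or a turn outside -1 to 1 is refused whole. A call with a gripper value outside its range is refused whole. The fingers move at their own pace and stop on an object; "grip_force" is the grip in N (left out, the last holds). Time passes only in rows, so rows that do not move let the fingers close. It gives the time, the measured TCP pose, the force, the opening and the grip force at its end, in the units of the state.
- env.state(): the state, without advancing time (a new reading comes with each control period).
- optics.grab_frame(name): name is "scene" or "top"; returns (picture, depth): 420x560x3 uint8, red, green, blue; 420x560 float32, mm along the optical axis (not along the pixel's ray), 0 where there is no reading.
- optics.camera_info(name): a dict with "camera_matrix" (3x3 intrinsics, pixels), "R" (3x3) and "t" (3): a world point X has camera coordinates R X + t. Camera axes: x right, y down, z forward; pixel columns grow to the right and rows downward; lengths in mm; the calibration is good to about 2 mm. A picture is of the moment at which its call begins. camera_info takes no time and is no camera call.
- env.job_done(): hands the job in; it is judged then, once.
Trained networks look in the newest picture that a camera, given by its name, has taken for a name from the list of things; names that differ only in an ending like _2 or _b are one class to them, and where a whole thing is asked for, a point or a joint stands for the part that bears it (a point fixed in the world has none). Each returns a list of dicts, best first, with "conf" (0 to 1); they miss things now and then, are a little off and sometimes report something else, mostly with a low value. They report only what shows in the picture. A call takes as long as a camera call.
- optics.silhouettes(camera, name): "mask" (420x560 bool, what is visible of it) and "at" ([column, row] in pixels, amid what is visible of it).
- optics.place_of(camera, name): "at" ([column, row] in pixels: a listed point, or the origin of a listed thing).
The state is a dict: "time_s": time; "qpos": joint angles; "qvel": joint speeds; "effort": joint torques, N m; "ee_pos": TCP position; "ee_rot": TCP orientation; "force": force on the tool from outside, world axes, zero at the start; "torque": the same for the moment, N m; "gripper_width": finger opening in mm; "gripper_force": force on a finger pad.
Only numpy, scipy, OpenCV 4.12 (cv2) and the standard library are available. Lean on these libraries where they do the work, as an engineer would, in place of code of your own. Each camera call takes 0.05 s, during which the arm holds its last target. There are 200 camera calls.

## Working session

There is one attempt and no reset: what is moved stays moved. The work goes in short steps, Python scripts to look and compute and a tool call to move; the robot and the scene stay as the last step left them, time stands still between calls to the robot, and variables do not carry over. Pictures are saved under pics/ and viewed, at most 10 in all, crops included, and the job is handed in when it is done.

Besides the shell and the picture viewer there is one more tool, called as name(argument=value, ...), one argument or row to a line, values as JSON. send_rows: Moves the arm, as the interface text tells. Its arguments: {"type":"object","properties":{"targets":{"type":"array"},"grip_force":{"type":"number"}},"required":["targets"]}

```bash
mkdir -p pics; cat > h.py <<'E'
import numpy as np, cv2
from workcell import env, optics
def world(cam,uv,d=None,z=None):
    c=optics.camera_info(cam);K=np.array(c["camera_matrix"]);R=np.array(c["R"]);t=np.array(c["t"])
    r=np.linalg.inv(K)@np.array([uv[0],uv[1],1.0]); o=-R.T@t; w=R.T@r
    if d is None: d=(z-o[2])/w[2]
    return o+w*d
def cloud(cam,D):
    c=optics.camera_info(cam);K=np.array(c["camera_matrix"]);R=np.array(c["R"]);t=np.array(c["t"])
    v,u=np.indices(D.shape); P=np.stack([(u-K[0,2])/K[0,0]*D,(v-K[1,2])/K[1,1]*D,D],-1)
    return (P-t)@R
E
python3 - <<'E'
from h import *
for n in ["scene","top"]:
    I,D=optics.grab_frame(n); cv2.imwrite(f"pics/{n}0.png",I[...,::-1]); np.save(f"{n}0.npy",D)
Z=dict(flat_pack_center=32,flat_pack_latch_end=32,flat_pack_contact_end=32,charged_pack_center=23,rack=0,rack_pockets=60,charger_seat=33,charger_front_wall=56,charger_mouth=76,glue_bottle_center=64,nail_tin_center=42,measure_center=18)
for n,z in Z.items():
    for c in ["top","scene"]:
        for p in optics.place_of(c,n)[:2]:
            print(n,c,round(p["conf"],2),np.round(p["at"]),np.round(world(c,p["at"],z=z),1))
print(env.state())
E
```

```text
flat_pack_center top 0.58 [270. 226.] [ 473.4 -213.7   32. ]
flat_pack_center scene 0.69 [272. 243.] [ 473.  -214.9   32. ]
flat_pack_latch_end top 0.59 [269. 198.] [ 542.9 -211.7   32. ]
flat_pack_latch_end top 0.4 [321. 269.] [ 369.2 -335.9   32. ]
flat_pack_latch_end scene 0.69 [301. 289.] [ 362.9 -344.    32. ]
flat_pack_latch_end scene 0.67 [281. 224.] [ 548.3 -196.4   32. ]
flat_pack_contact_end top 0.98 [274. 246.] [ 425.8 -221.4   32. ]
flat_pack_contact_end scene 0.62 [262. 255.] [ 420.8 -217.5   32. ]
charged_pack_center top 0.97 [265. 156.] [ 652.1 -200.2   23. ]
charged_pack_center scene 0.85 [294. 207.] [ 649.3 -181.8   23. ]
rack top 0.65 [270. 224.] [ 479.8 -213.6    0. ]
rack scene 0.56 [270. 250.] [ 481.1 -203.2   -0. ]
rack scene 0.22 [299. 288.] [ 395.2 -325.5    0. ]
rack_pockets top 0.78 [268. 210.] [ 510.4 -207.5   60. ]
rack_pockets top 0.23 [358. 224.] [ 476.3 -422.7   60. ]
rack_pockets scene 0.94 [276. 224.] [ 508.9 -203.8   60. ]
charger_seat top 0.83 [360. 227.] [ 472.1 -434.1   33. ]
charger_seat scene 0.69 [363. 272.] [ 476.3 -437.4   33. ]
charger_front
[... 749 characters left out ...]
] [ 381.3 -327.4   18. ]
{'time_s': 1.3, 'qpos': array([-6.55452527e+01,  1.83122753e+01,  8.96392654e+01, -1.71637866e-04,
        7.20436325e+01, -1.14604861e+00]), 'qvel': array([-0.0416467 ,  0.0004758 ,  0.00235761,  0.06876687, -0.07170107,
        0.06459102]), 'effort': array([ 4.02095502e-04, -4.12353551e+01, -2.32223618e+01,  7.29859038e-02,
        3.77834996e-02, -2.73804616e-06]), 'ee_pos': array([ 248.46210342, -518.56623514,  213.97035886]), 'ee_rot': array([1.79995177e+02, 2.59790265e-04, 2.56008488e+01]), 'force': array([-0.05536295,  0.0275149 , -0.32867307]), 'torque': array([ 0.023778  , -0.02104325,  0.04959009]), 'gripper_force': 0.0, 'gripper_width': 90.95928321249136}
```

```bash
python3 - <<'E'
import cv2,numpy as np
a=cv2.imread("pics/top0.png")[120:300,140:420]
cv2.imwrite("pics/crop.png",cv2.resize(a,None,fx=2.8,fy=2.8,interpolation=cv2.INTER_CUBIC))
E
```

```text
(no output)
```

View pics/crop.png

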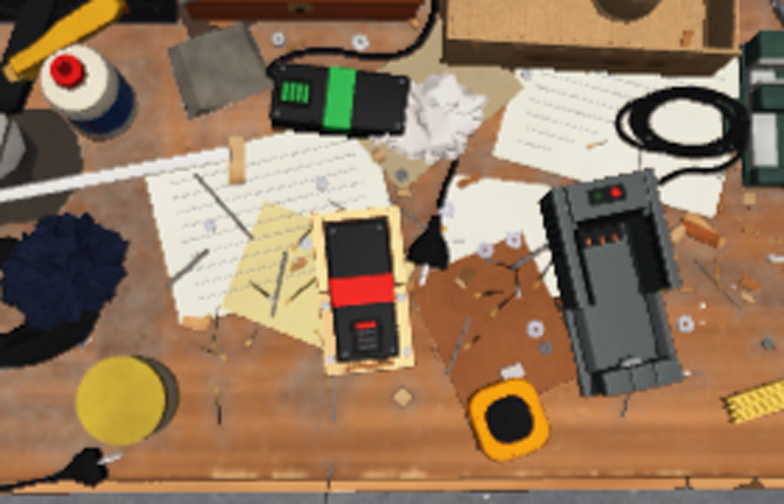

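View pics/scene0.png

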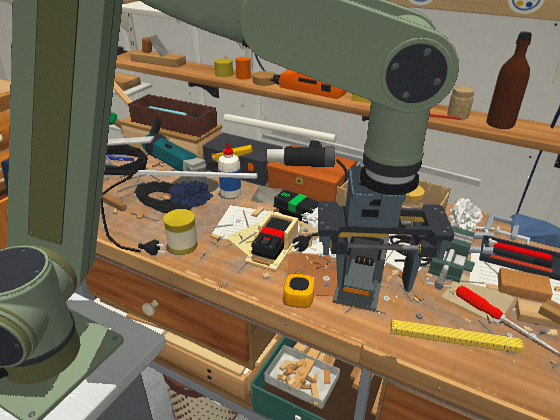

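The top view shows the red pack in its holder at about (269,226), contact half nearer the robot. The charger is at about (360,226) with its tall back away from the robot. The bench between holder and nail tin, near (229,250), looks clear. Next I'll fit the charger and holder poses to the depth map.

```bash
cat > fit.py <<'E'
from h import *
from scipy.optimize import minimize
def hch(x,y):
    a=abs(y);z=np.zeros_like(x);s=(x>-83)&(x<100)&(a<45)
    z[(x>-62)&(x<62)&(a<38)]=18; z[(abs(x)<62)&(a<29)]=10
    z[(x>-83)&(x<-62)&(a<45)]=56
    z[(x>-4)&(x<62)&(a>29)&(a<45)]=76; z[(x>62)&(x<100)&(a<45)]=76
    return z
def hrk(x,y):
    a=abs(y);z=np.zeros_like(x);z[(abs(x)<70)&(a<40)]=9
    z[(x>3)&(x<70)&(a<38)]=60;z[(abs(x)<60)&(a<27)]=55
    return z
def hpk(x,y):
    z=np.zeros_like(x);z[(abs(x)<60)&(abs(y)<27)]=46; return z
def fit(P,h,p0,r=130):
    p0=np.array(p0,float);Q=P[np.hypot(P[:,0]-p0[0],P[:,1]-p0[1])<r]
    def f(p):
        c,s=np.cos(np.radians(p[2])),np.sin(np.radians(p[2]));d=Q[:,:2]-p[:2]
        return np.minimum(abs(h(d@[c,s],d@[-s,c])-Q[:,2]),15).mean()
    best=None
    for da in (-6,0,6):
        q=p0+[0,0,da]; m=minimize(f,q,method="Nelder-Mead",options=dict(initial_simplex=[q,q+[8,0,0],q+[0,8,0],q+[0,0,6]],maxiter=400))
        if best is None or m.fun<best.fun: best=m
    return np.round(best.x,1),round(best.fun,2)
E
python3 - <<'E'
from fit import *
D=np.load("top0.npy");P=cloud("top",D).reshape(-1,3);P=P[D.ravel()>0]
print("charger",fit(P,hch,[474,-435,12]));print("rack",fit(P,hrk,[478,-213,6],100))
# height grid in setdown area
for x in range(300,460,15):
    print(x,[int(np.max(P[(abs(P[:,0]-x)<8)&(abs(P[:,1]-y)<8),2],initial=-9)) for y in range(-30,-240,-15)])
I=cv2.imread("pics/top0.png");m=((I[...,2]>180)&(I[...,1]<60)&(I[...,0]<60))
C=cloud("top",D)[m];C=C[(abs(C[:,0]-473)<40)&(abs(C[:,1]+214)<40)];print("red",len(C),np.median(C,0),C.min(0),C.max(0))
b=P[(P[:,2]>-15)&(P[:,2]<8)&(P[:,0]>300)&(P[:,0]<600)&(P[:,1]>-400)&(P[:,1]<0)];print("bench z",np.median(b[:,2]))
E
```

```text
charger (array([ 476.1, -435.6,   11.9]), np.float64(3.27))
rack (array([ 479.8, -210.9,    5.5]), np.float64(2.49))
300 [0, 0, 2, 1, 1, 1, 2, 1, 0, 1, 8, 2, 0, 1]
315 [2, 2, 1, 1, 1, 3, 2, 3, 2, 2, 6, 3, 4, 1]
330 [3, 1, 2, 3, 3, 3, 4, 5, 3, 3, 4, 4, 2, 4]
345 [1, 3, 4, 3, 2, 2, 3, 3, 3, 3, 3, 4, 3, 3]
360 [87, 86, 2, 3, 4, 1, 2, 2, 2, 1, 8, 2, 3, 3]
375 [86, 86, 2, 4, 6, 2, 2, 3, 2, 3, 4, 2, 2, 3]
390 [86, 86, 2, 7, 2, 2, 2, 2, 3, 2, 6, 4, 3, 3]
405 [84, 86, 2, 2, 4, 3, 2, 2, 3, 4, 11, 10, 9, 7]
420 [86, 85, 3, 4, 5, 2, 4, 3, 3, 3, 10, 57, 57, 56]
435 [3, 1, 4, 6, 2, 7, 5, 1, 3, 5, 12, 57, 57, 58]
450 [2, 6, 9, 7, 2, 2, 6, 4, 5, 6, 52, 57, 57, 57]
red 211 [ 480.69066292 -210.52891136   54.66785406] [ 449.70888823 -236.84930557   50.46796067] [ 492.82436043 -184.17179997   59.80165375]
bench z 0.1350657288205534
```

send_rows(
  targets=[
    [[0, 0, 0.0935, 0.0525, 0.08, 0, -1], [0, 0, 0.0935, 0.0525, 0.08, 0, -1], [0, 0, 0.0935, 0.0525, 0.08, 0, -1], [0, 0, 0.0935, 0.0525, 0.08, 0, -1], [0, 0, 0.0935, 0.0525, 0.08, 0, -1], [0, 0, 0.0935, 0.0525, 0.08, 0, -1], [0, 0, 0.0935, 0.0525, 0.08, 0, -1], [0, 0, 0.0935, 0.0525, 0.08, 0, -1], [0, 0, 0.0935, 0.0525, 0.08, 0, -1], [0, 0, 0.0935, 0.0525, 0.08, 0, -1], [0, 0, 0.0935, 0.0525, 0.08, 0, -1], [0, 0, 0.0935, 0.0525, 0.08, 0, -1]],
  ],
  grip_force=45,
)

```text
time_s: 2.5
ee_pos: [374.9, -325.9, 214.1]
ee_rot: [180.0, 0.0, 126.9]
force: [0.9, -0.2, -0.1]
gripper_width: 91.0
gripper_force: 0.0
```

send_rows(
  targets=[
    [[0, 0, 0.0935, 0.0525, 0.08, 0, -1], [0, 0, 0.0935, 0.0525, 0.08, 0, -1], [0, 0, 0.0935, 0.0525, 0.08, 0, -1], [0, 0, 0.0935, 0.0525, 0.08, 0, -1], [0, 0, 0.0935, 0.0525, 0.08, 0, -1], [0, 0, 0.0935, 0.0525, 0.08, 0, -1], [0, 0, 0.0935, 0.0525, 0.08, 0, -1], [0, 0, 0, 0, 0, -0.2, -1], [0, 0, 0, 0, 0, -0.2, -1], [0, 0, 0, 0, 0, 0, -1], [0, 0, 0, 0, 0, 0, -1]],
  ],
)

```text
time_s: 3.6
ee_pos: [448.1, -214.7, 134.4]
ee_rot: [180.0, -0.0, -174.5]
force: [0.1, -0.1, 0.4]
gripper_width: 91.3
gripper_force: 0.0
```

send_rows(
  targets=[
    [[0, 0, 0, 0, 0.003, -0.11, -1], [0, 0, 0, 0, 0, -0.11, -1], [0, 0, 0, 0, 0, -0.11, -1], [0, 0, 0, 0, 0, -0.11, -1], [0, 0, 0, 0, 0, -0.09, -1], [0, 0, 0, 0, 0, -0.05, -1], [0, 0, 0, 0, 0, 0, -1], [0, 0, 0, 0, 0, 0, -1]],
  ],
)

```text
time_s: 4.4
ee_pos: [449.2, -214.7, 19.3]
ee_rot: [-179.9, 0.1, -174.5]
force: [-0.3, 0.9, 0.9]
gripper_width: 91.5
gripper_force: 0.0
```

send_rows(
  targets=[
    [[0, 0, 0, 0, 0, 0, 0.2], [0, 0, 0, 0, 0, 0, 1], [0, 0, 0, 0, 0, 0, 1], [0, 0, 0, 0, 0, 0, 1], [0, 0, 0, 0, 0, 0, 1], [0, 0, 0, 0, 0, 0, 1], [0, 0, 0, 0, 0, 0, 1], [0, 0, 0, 0, 0, 0, 1]],
  ],
)

```text
time_s: 5.2
ee_pos: [447.7, -213.6, 18.1]
ee_rot: [180.0, -0.0, -174.5]
force: [-0.3, 3.1, 4.2]
gripper_width: 53.8
gripper_force: 44.9
```

send_rows(
  targets=[
    [[0, 0, 0, 0, 0, 0.03, 1], [0, 0, 0, 0, 0, 0.05, 1], [0, 0, 0, 0, 0, 0.06, 1], [0, 0, 0, 0, 0, 0.08, 1], [0, 0, 0, 0, 0, 0.08, 1], [0, 0, 0, 0, 0, 0.08, 1], [0, 0, 0, 0, 0, 0.08, 1], [0, 0, 0, 0, 0, 0.04, 1], [0, 0, 0, 0, 0, 0, 1], [0, 0, 0, 0, 0, 0, 1]],
  ],
)

```text
time_s: 6.2
ee_pos: [447.6, -213.9, 117.8]
ee_rot: [180.0, -0.0, -174.5]
force: [-0.6, -0.3, -4.2]
gripper_width: 53.7
gripper_force: 44.9
```

```bash
python3 - <<'E'
from h import *
I,D=optics.grab_frame("scene"); cv2.imwrite("pics/s1.png",cv2.resize(I[120:330,140:420,::-1],None,fx=2.8,fy=2.8))
s=env.state();print(s["ee_pos"],s["ee_rot"],s["force"],s["torque"])
E
```

```text
[ 447.34879006 -213.70425096  117.36822735] [ 1.79950335e+02 -7.40667859e-02 -1.74516838e+02] [-0.18720304 -0.09483501 -3.03877347] [ 0.12723523 -0.02639172 -0.06777331]
```

View pics/s1.png

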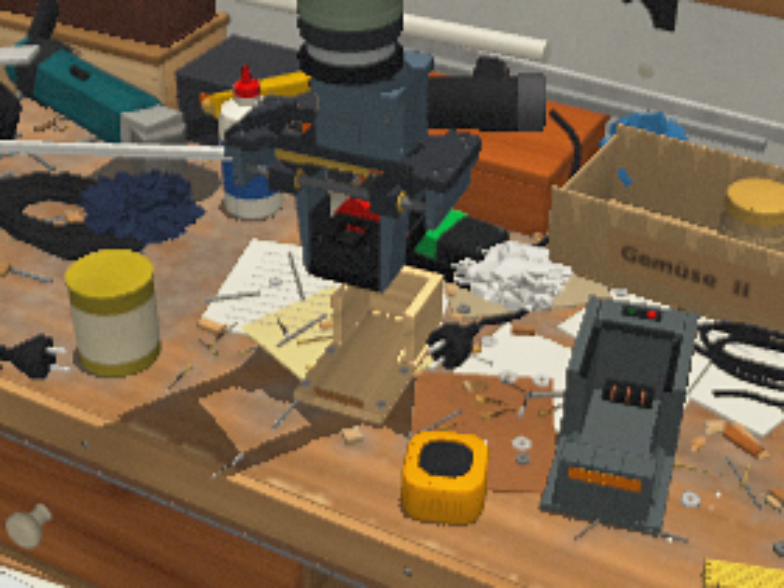

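The pack hangs level from the contact half, the holder at (370,360) is empty, and the bench left of it is clear. I'll carry the pack to the set-down spot and turn it.

send_rows(
  targets=[
    [[0, 0, -0.0884, -0.0415, 0.046, 0, 1], [0, 0, -0.0884, -0.0415, 0.046, 0, 1], [0, 0, -0.0884, -0.0415, 0.046, 0, 1], [0, 0, -0.0884, -0.0415, 0.046, 0, 1], [0, 0, -0.0884, -0.0415, 0.046, 0, 1], [0, 0, -0.0884, -0.0415, 0.046, 0, 1], [0, 0, -0.0884, -0.0415, 0.046, 0, 1], [0, 0, -0.0884, -0.0415, 0.046, 0, 1], [0, 0, -0.0884, -0.0415, 0.046, 0, 1], [0, 0, -0.0884, -0.0415, 0.046, 0, 1], [0, 0, -0.0884, -0.0415, 0.046, 0, 1], [0, 0, -0.0884, -0.0415, 0.046, 0, 1]],
  ],
)

```text
time_s: 7.45
ee_pos: [347.5, -103.0, 117.3]
ee_rot: [-179.9, -0.0, 89.7]
force: [0.2, 0.8, -3.0]
gripper_width: 53.8
gripper_force: 44.9
```

send_rows(
  targets=[
    [[0, 0, 0, 0, 0, -0.07, 1], [0, 0, 0, 0, 0, -0.1, 1], [0, 0, 0, 0, 0, -0.1, 1], [0, 0, 0, 0, 0, -0.1, 1], [0, 0, 0, 0, 0, -0.07, 1], [0, 0, 0, 0, 0, -0.04, 1], [0, 0, 0, 0, 0, 0, 1], [0, 0, 0, 0, 0, 0, 1]],
  ],
)

```text
time_s: 8.25
ee_pos: [348.6, -103.7, 22.1]
ee_rot: [180.0, 0.0, 90.0]
force: [0.7, 0.5, -2.8]
gripper_width: 53.8
gripper_force: 44.9
```

send_rows(
  targets=[
    [[0, 0, 0, 0, 0, -0.02, 1], [0, 0, 0, 0, 0, -0.015, 1], [0, 0, 0, 0, 0, -0.01, 1], [0, 0, 0, 0, 0, -0.01, 1], [0, 0, 0, 0, 0, -0.006, 1], [0, 0, 0, 0, 0, 0, 1], [0, 0, 0, 0, 0, 0, 1], [0, 0, 0, 0, 0, 0, 1]],
  ],
)

```text
time_s: 9.05
ee_pos: [348.4, -103.6, 9.8]
ee_rot: [180.0, 0.0, 90.0]
force: [-0.9, 0.3, -3.2]
gripper_width: 54.0
gripper_force: 44.9
```

Not in contact yet, since the force still reads the full weight. I'll go a little lower.

send_rows(
  targets=[
    [[0, 0, 0, 0, 0, -0.005, 1], [0, 0, 0, 0, 0, -0.005, 1], [0, 0, 0, 0, 0, 0, 1], [0, 0, 0, 0, 0, 0, 1]],
  ],
)

```text
time_s: 9.45
ee_pos: [348.6, -103.6, 9.1]
ee_rot: [179.9, 0.0, 90.0]
force: [-4.0, 1.8, 17.0]
gripper_width: 53.8
gripper_force: 44.9
```

send_rows(
  targets=[
    [[0, 0, 0, 0, 0, 0.003, 1], [0, 0, 0, 0, 0, 0, -0.45], [0, 0, 0, 0, 0, 0, -0.45], [0, 0, 0, 0, 0, 0, -0.45], [0, 0, 0, 0, 0, 0, -0.45], [0, 0, 0, 0, 0, 0, -0.45]],
  ],
)

```text
time_s: 10.05
ee_pos: [348.4, -103.6, 8.3]
ee_rot: [180.0, -0.0, 90.0]
force: [0.1, -0.5, -0.4]
gripper_width: 66.5
gripper_force: 0.0
```

send_rows(
  targets=[
    [[0, 0, 0, 0, 0, 0.1, -0.45], [0, 0, 0, 0, 0, 0.15, -0.45], [0, 0, 0, 0, 0, 0.2, -0.45], [0, 0, 0, 0, -0.1, 0.1, -0.45], [0, 0, 0, 0, -0.12, 0, -0.45], [0, 0, 0, 0, -0.1, 0, -0.45], [0, 0, 0, 0, 0, 0, -0.45], [0, 0, 0, 0, 0, 0, -0.45]],
  ],
)

```text
time_s: 10.85
ee_pos: [347.9, -167.3, 118.1]
ee_rot: [-180.0, -0.0, 89.9]
force: [-0.5, 0.3, 0.2]
gripper_width: 66.1
gripper_force: 0.0
```

```bash
python3 - <<'E'
from h import *
I,D=optics.grab_frame("scene"); cv2.imwrite("pics/s2.png",cv2.resize(I[120:330,140:420,::-1],None,fx=2.8,fy=2.8))
s=env.state();print(s["ee_pos"],s["ee_rot"],s["gripper_width"])
for n in ["flat_pack_center","flat_pack_latch_end","flat_pack_contact_end"]:
    for p in optics.place_of("scene",n)[:1]: print(n,p["conf"],world("scene",p["at"],z=23).round(1))
E
```

```text
[ 347.87339098 -166.95173843  118.03548326] [-1.79946662e+02 -5.15935282e-02  8.99936040e+01] 65.96679930783311
flat_pack_center 0.78 [ 355.2 -136.9   23. ]
flat_pack_latch_end 0.73 [ 360.6 -187.3   23. ]
flat_pack_contact_end 0.74 [ 486. -435.   23.]
```

View pics/s2.png

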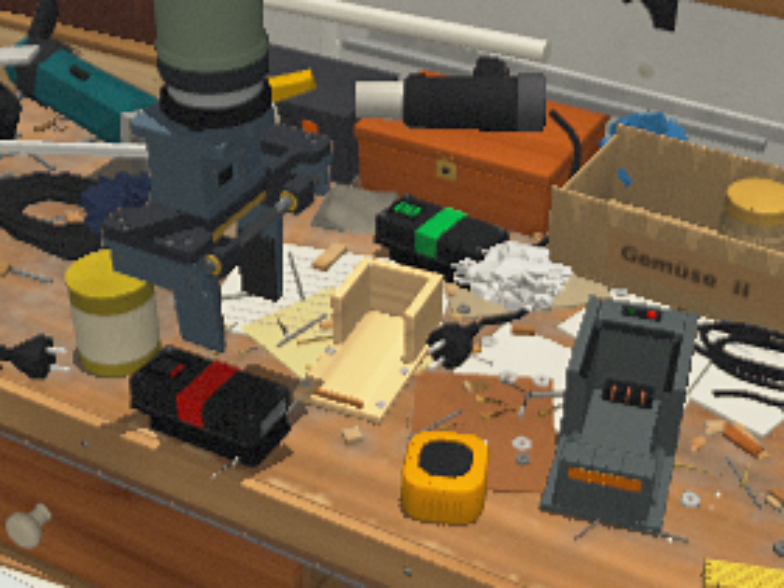

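The pack stands upright on the bench at crop (210,400). The fingers are above its latch half, clear of the holder.

send_rows(
  targets=[
    [[0, 0, 0, 0, 0, -0.08, -0.45], [0, 0, 0, 0, 0, -0.1, -0.45], [0, 0, 0, 0, 0, -0.1, -0.45], [0, 0, 0, 0, 0, -0.1, -0.45], [0, 0, 0, 0, 0, -0.08, -0.45], [0, 0, 0, 0, 0, -0.06, -0.45], [0, 0, 0, 0, 0, 0, -0.45], [0, 0, 0, 0, 0, 0, -0.45]],
  ],
)

```text
time_s: 11.85
ee_pos: [348.5, -167.2, 14.5]
ee_rot: [-180.0, -0.0, 90.1]
force: [-0.3, -0.1, 1.0]
gripper_width: 66.0
gripper_force: 0.0
```

send_rows(
  targets=[
    [[0, 0, 0, 0, 0, 0, 1], [0, 0, 0, 0, 0, 0, 1], [0, 0, 0, 0, 0, 0, 1], [0, 0, 0, 0, 0, 0, 1], [0, 0, 0, 0, 0, 0, 1], [0, 0, 0, 0, 0, 0, 1]],
  ],
  grip_force=50,
)

```text
time_s: 12.45
ee_pos: [348.9, -167.7, 15.0]
ee_rot: [179.9, 0.0, 90.0]
force: [-0.5, 0.5, 6.9]
gripper_width: 53.7
gripper_force: 49.9
```

send_rows(
  targets=[
    [[0, 0, 0, 0, 0, 0.03, 1], [0, 0, 0, 0, 0, 0.06, 1], [0, 0, 0, 0, 0, 0.1, 1], [0, 0, 0, 0, 0, 0.12, 1], [0, 0, 0, 0, 0, 0.12, 1], [0, 0, 0, 0, 0, 0.12, 1], [0, 0, 0, 0, 0, 0.1, 1], [0, 0, 0, 0, 0, 0, 1], [0, 0, 0, 0, 0, 0, 1]],
  ],
)

```text
time_s: 13.35
ee_pos: [347.7, -167.3, 143.8]
ee_rot: [-180.0, -0.0, 90.0]
force: [0.5, -0.2, -4.1]
gripper_width: 53.2
gripper_force: 49.9
```

send_rows(
  targets=[
    [[0, 0, -0.0723, 0.0407, -0.1145, 0, 1], [0, 0, -0.0723, 0.0407, -0.1145, 0, 1], [0, 0, -0.0723, 0.0407, -0.1145, 0, 1], [0, 0, -0.0723, 0.0407, -0.1145, 0, 1], [0, 0, -0.0723, 0.0407, -0.1145, 0, 1], [0, 0, -0.0723, 0.0407, -0.1145, 0, 1], [0, 0, -0.0723, 0.0407, -0.1145, 0, 1], [0, 0, -0.0723, 0.0407, -0.1145, 0, 1], [0, 0, -0.0723, 0.0407, -0.1145, 0, 1], [0, 0, -0.0723, 0.0407, -0.1145, 0, 1], [0, 0, -0.0723, 0.0407, -0.1145, 0, 1], [0, 0, -0.0723, 0.0407, -0.1145, 0, 1]],
  ],
)

```text
time_s: 14.55
ee_pos: [445.1, -442.3, 141.3]
ee_rot: [-179.7, 0.2, 11.7]
force: [-0.6, 0.2, -4.1]
gripper_width: 53.5
gripper_force: 49.9
```

send_rows(
  targets=[
    [[0, 0, 0, 0, 0, -0.05, 1], [0, 0, 0, 0, 0, -0.05, 1], [0, 0, 0, 0, 0, 0, 1], [0, 0, 0, 0, 0, 0, 1]],
  ],
)

```text
time_s: 14.95
ee_pos: [445.3, -441.1, 123.2]
ee_rot: [-179.9, 0.1, 12.0]
force: [-0.2, 0.3, -3.9]
gripper_width: 53.5
gripper_force: 49.9
```

```bash
python3 - <<'E'
from h import *
I,D=optics.grab_frame("scene"); cv2.imwrite("pics/s3.png",cv2.resize(I[150:330,260:500,::-1],None,fx=3.2,fy=3.2))
I2,D2=optics.grab_frame("top"); cv2.imwrite("pics/t3.png",cv2.resize(I2[160:300,300:440,::-1],None,fx=4,fy=4))
s=env.state();print(s["ee_pos"],s["ee_rot"],s["gripper_width"])
E
```

```text
[ 446.0431046  -441.87553601  124.5724728 ] [ 1.79991933e+02 -3.18255648e-03  1.19722195e+01] 53.9947260474567
```

View pics/s3.png

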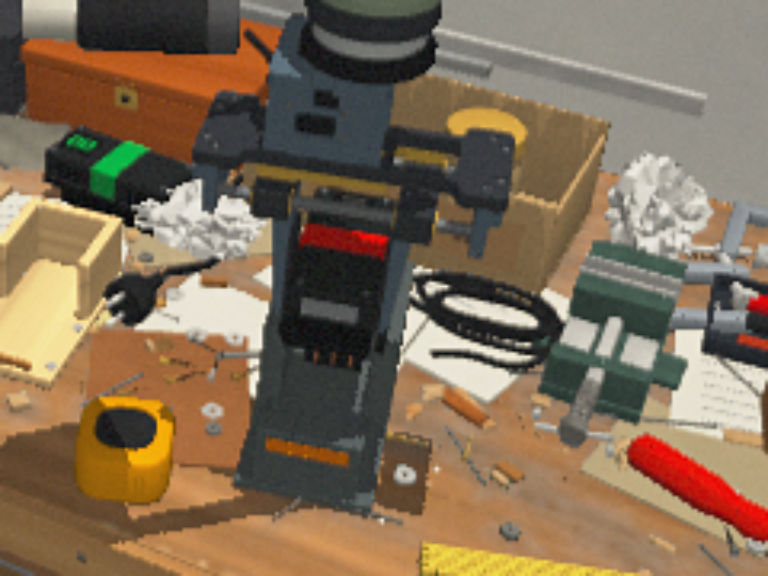

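View pics/t3.png

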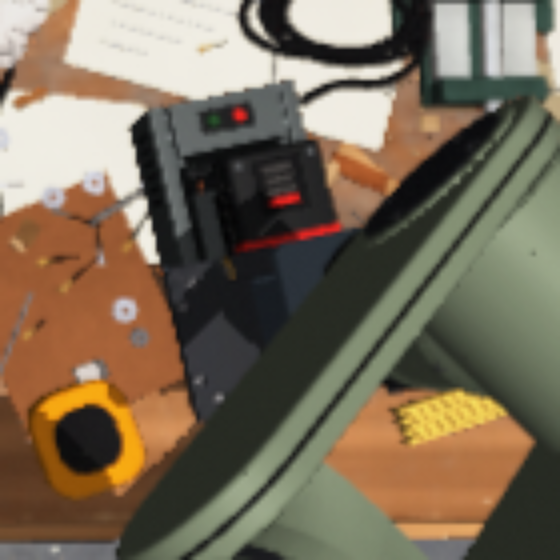

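Contact end faces the tall back and the pack is level. A quick depth check of the pack against the charger, in the same camera.

```bash
cat > chk.py <<'E'
from fit import *
_,D=optics.grab_frame("top");s=env.state()
P=cloud("top",D).reshape(-1,3);P=P[D.ravel()>0]
c,sn=np.cos(np.radians(11.9)),np.sin(np.radians(11.9));d=P[:,:2]-[476.1,-435.6]
S=np.c_[d@[c,sn],d@[-sn,c],P[:,2]]
top=s["ee_pos"][2]+32
def edge(v):  # robust
    v=np.sort(v);return v[:3].round(1),v[-3:].round(1)
q=S[(abs(S[:,2]-top)<6)&(S[:,0]>5)&(S[:,0]<75)&(abs(S[:,1])<40)]
e=s["ee_pos"][:2]-np.array([476.1,-435.6])
print("tcp seat",e@[c,sn],e@[-sn,c],s["ee_pos"],"yaw",s["ee_rot"][2],"F",s["force"])
print(len(q),"z",np.median(q[:,2]),"x max",edge(q[:,0])[1],"y",edge(q[:,1]))
for x in range(8,64,8):
    r=q[abs(q[:,0]-x)<4]
    if len(r): print(x,r[:,1].min().round(1),r[:,1].max().round(1),np.median(r[:,2]).round(1))
E
python3 chk.py
```

```text
tcp seat -30.60880882363081 -0.15597455091378387 [ 446.18116815 -442.06428699  124.8820947 ] yaw 11.964081617447937 F [ 0.160919   -1.43051785 -3.15898416]
583 z 154.98788473087407 x max [57.2 57.4 57.4] y (array([-27.2, -27.1, -26.9]), array([26.6, 26.8, 26.9]))
8 -26.9 26.9 155.0
16 -27.1 25.9 154.8
24 -26.9 26.8 155.1
32 -25.7 26.0 155.7
40 -26.4 26.5 154.9
48 -27.2 26.6 155.1
56 -25.6 26.1 154.3
```

send_rows(
  targets=[
    [[0, 0, 0, -0.002, 0, -0.06, 1], [0, 0, 0, 0, 0, -0.06, 1], [0, 0, 0, 0, 0, -0.04, 1], [0, 0, 0, 0, 0, -0.03, 1], [0, 0, 0, 0, 0, -0.03, 1], [0, 0, 0, 0, 0, -0.03, 1], [0, 0, 0, 0, 0, -0.03, 1], [0, 0, 0, 0, 0, 0, 1]],
  ],
)

```text
time_s: 15.9
ee_pos: [446.2, -442.1, 67.8]
ee_rot: [-180.0, -0.1, 11.9]
force: [1.5, 1.4, -5.3]
gripper_width: 54.1
gripper_force: 49.9
```

```bash
python3 chk.py|head -2
```

```text
tcp seat -30.669956942418892 -0.18721613803133047 [ 446.12777631 -442.10746616   68.0084898 ] yaw 11.914768323249042 F [ 2.34299943  1.0979369  -4.99702429]
521 z 98.35860832680622 x max [57.4 57.6 57.6] y (array([-27.8, -27.8, -27.7]), array([26.4, 26.6, 27. ]))
```

send_rows(
  targets=[
    [[0, 0, 0, 0, 0, -0.03, 1], [0, 0, 0, 0, 0, -0.03, 1], [0, 0, 0, 0, 0, -0.03, 1], [0, 0, 0, 0, 0, -0.02, 1], [0, 0, 0, 0, 0, 0, 1]],
  ],
)

```text
time_s: 16.45
ee_pos: [446.4, -442.1, 45.6]
ee_rot: [-180.0, -0.1, 11.9]
force: [4.8, 3.1, -2.0]
gripper_width: 53.6
gripper_force: 49.9
```

send_rows(
  targets=[
    [[0, 0, 0, 0, 0, -0.015, 1], [0, 0, 0, 0, 0, -0.015, 1], [0, 0, 0, 0, 0, -0.015, 1], [0, 0, 0, 0, 0, 0, 1]],
  ],
)

```text
time_s: 16.85
ee_pos: [447.8, -441.8, 37.7]
ee_rot: [180.0, -0.2, 11.9]
force: [5.8, 6.5, 0.6]
gripper_width: 53.4
gripper_force: 49.9
```

send_rows(
  targets=[
    [[0, 0, 0, 0, 0, -0.015, 1], [0, 0, 0, 0, 0, -0.015, 1], [0, 0, 0, 0, 0, -0.01, 1], [0, 0, 0, 0, 0, 0, 1]],
  ],
)

```text
time_s: 17.25
ee_pos: [446.9, -441.9, 27.8]
ee_rot: [-180.0, -0.1, 11.9]
force: [5.3, 2.2, -8.2]
gripper_width: 53.8
gripper_force: 49.9
```

send_rows(
  targets=[
    [[0, 0, 0, 0, 0, -0.01, 1], [0, 0, 0, 0, 0, -0.01, 1], [0, 0, 0, 0, 0, 0, 1]],
  ],
)

```text
time_s: 17.55
ee_pos: [446.8, -441.9, 25.1]
ee_rot: [-180.0, -0.1, 11.9]
force: [4.8, 4.7, -0.1]
gripper_width: 53.7
gripper_force: 49.9
```

send_rows(
  targets=[
    [[0, 0, 0, 0, 0, -0.006, 1], [0, 0, 0, 0, 0, -0.006, 1], [0, 0, 0, 0, 0, 0, 1]],
  ],
)

```text
time_s: 17.85
ee_pos: [446.9, -441.8, 25.1]
ee_rot: [180.0, -0.1, 11.9]
force: [2.6, 8.2, 11.9]
gripper_width: 53.7
gripper_force: 49.9
```

```bash
python3 chk.py|head -2
```

```text
tcp seat -29.905799318954045 -0.0854195768744911 [ 446.85452053 -441.85028481   25.04310855] yaw 11.882957341575835 F [ 2.44216916  8.22784758 11.56672007]
500 z 55.733303907390614 x max [61.8 61.8 61.9] y (array([-29. , -28.8, -28.7]), array([25.6, 25.8, 26. ]))
```

Pack top is at 55.7 mm, flush. A slightly firmer press, then I'll relieve the load, release and retreat.

send_rows(
  targets=[
    [[0, 0, 0, 0, 0, -0.006, 1], [0, 0, 0, 0, 0, -0.004, 1], [0, 0, 0, 0, 0, 0, 1], [0, 0, 0, 0, 0, 0.01, 1], [0, 0, 0, 0, 0, 0.01, 0], [0, 0, 0, 0, 0, 0, -0.45], [0, 0, 0, 0, 0, 0, -0.45], [0, 0, 0, 0, 0, 0, -0.45], [0, 0, 0, 0, 0, 0, -0.45]],
  ],
)

```text
time_s: 18.8
ee_pos: [445.4, -442.9, 24.9]
ee_rot: [180.0, 0.0, 11.9]
force: [-0.5, 0.2, -0.2]
gripper_width: 66.1
gripper_force: 0.0
```

send_rows(
  targets=[
    [[0, 0, 0, 0, 0, 0.1, -0.45], [0, 0, 0, 0, 0, 0.15, -0.45], [0, 0, 0, 0, 0, 0.2, -0.45], [0, 0, 0, 0, 0, 0.2, -0.45], [0, 0, 0, 0, 0, 0.2, -0.45], [0, 0, 0, -0.2, 0, 0.1, -0.45], [0, 0, 0, -0.2, -0.1, 0, -0.45], [0, 0, 0, -0.2, -0.1, 0, -0.45], [0, 0, 0, -0.2, -0.1, 0, -0.45], [0, 0, 0, -0.1, -0.1, 0, -0.45], [0, 0, 0, 0, 0, 0, -0.45]],
  ],
)

```text
time_s: 19.9
ee_pos: [262.6, -524.7, 215.0]
ee_rot: [179.9, 0.1, 11.7]
force: [0.5, 0.3, -0.2]
gripper_width: 66.5
gripper_force: 0.0
```

```bash
python3 chk.py|head -2; python3 - <<'E'
from fit import *
I,D=optics.grab_frame("scene"); cv2.imwrite("pics/s4.png",cv2.resize(I[150:330,140:440,::-1],None,fx=2.6,fy=2.6))
I,D=optics.grab_frame("top"); P=cloud("top",D).reshape(-1,3);P=P[D.ravel()>0]
c,s=np.cos(np.radians(11.9)),np.sin(np.radians(11.9));d=P[:,:2]-[476.1,-435.6];x=d@[c,s];y=d@[-s,c]
for a in (-72,-50,-35,-15,0,15,35,50): 
    m=(abs(x-a)<5)&(abs(y)<20);print(a,m.sum(),np.median(P[m,2]).round(1))
print(env.state()["gripper_width"],env.state()["ee_pos"])
E
```

```text
tcp seat -225.5256261736997 -42.16241405695606 [ 264.11521466 -523.36062902  214.91577669] yaw 11.740472566635997 F [ 0.04526297 -0.05142012 -1.3977846 ]
0 z nan x max [] y (array([], dtype=float64), array([], dtype=float64))
-72 68 55.2
-50 69 55.4
-35 69 56.0
-15 68 55.8
0 71 55.5
15 70 55.6
35 70 55.8
50 67 55.6
65.78056500038133 [ 265.81532361 -522.13177419  214.83640974]
  return _methods._mean(a, axis=axis, dtype=dtype,
  ret = ret.dtype.type(ret / rcount)
```

View pics/s4.png

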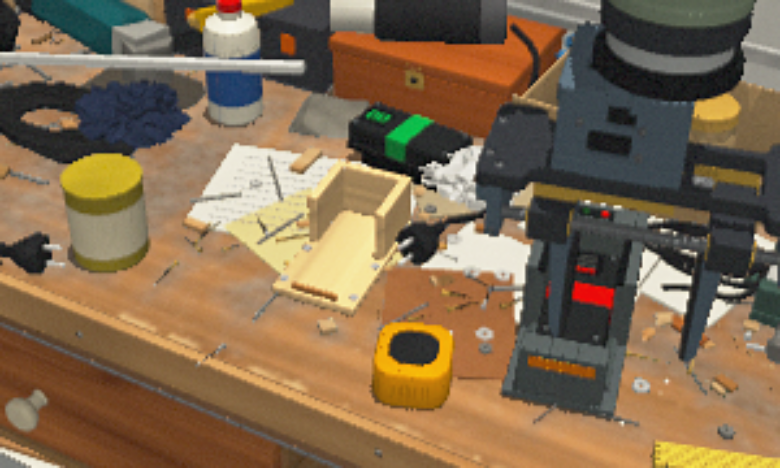

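The pack is level at 55.4–56.0 mm along its whole length, flush with the front wall (55.2 mm). The bystanders look undisturbed and the arm is clear.

```bash
python3 -c "
from workcell import env
print(env.job_done())"
```

```text
the job is handed in; nothing more can be done
None
```

The flat pack is seated in the charger, contact end to the tall back and level with the front wall along its whole length; the depth check and the force drop on the way down both point to the catch having snapped over, the other things on the bench look undisturbed, and the job was handed in at about 20 s.

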